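# Put the tipped blood tube on ice

## Robot

A 7-joint arm with a two-finger parallel gripper is mounted at the origin on the work surface. World frame = base frame: x ahead of the robot, y to its left, z up, the work surface at z = 0. Lengths are in m, angles in rad, forces in N, time in s.
With the tool pointing down it reaches from about 0.35 to 0.775 m from the base axis. Payload 3.1 kg.
Tool frame: the origin (TCP) lies midway between the tips of the shut fingers; the grasp point (between the pads) lies 19 mm behind it; z points along the fingers, y is the direction in which the jaws open and shut (so a half turn about z gives the same grasp; the last joint's range is limited). The gripper opens to 85 mm and grips with 20 to 120 N. Pads are 22 mm wide; open, the fingers measure 114 mm over their backs; the gripper's body (76 mm by 85 mm) begins 54 mm behind the grasp point. The pads swing forward as they close: fully open they stand 13 mm farther back than shut.
Start: joints at [1.193, 0.311, 0.014, 1.512, -0.004, 1.319, -0.027], TCP at [0.181, -0.519, 0.231] pointing down, gripper open.
Joint ranges: [-2.7, 2.7], [-0.3, 1.91], [-1.27, 1.3], [0.12, 2.57], [-1.44, 4.58], [0.2, 2.03], [-3.05, 3.05]. Speed limits (rad/s): [2.79, 2.79, 3.14, 3.14, 3.14, 3.14, 3.14].

## Interface

Orientations are given as a unit quaternion [w, x, y, z].
In Python, from bench import * gives the robot as it stands. Calls block until the motion is done:
- goto(position, orientation): joint-space move of the TCP to a pose.
- servo_line(position, frame=None, speed=0.15, force_limit=None): straight line of the TCP; frame=None keeps the orientation; speed is the mean speed in m/s. With force_limit (N) it stops when the force on the tool has changed by that much, and returns True; else False.
- move_joints(angles): joint-space move.
- gripper_to(opening, grip_force=None): finger opening in m; grip_force is the grip in N (None keeps the last); returns when the fingers have stopped.
- hold(seconds).
- ik(position, orientation): joint angles nearest the present ones, or None.
- get_state(): the state.
- camera(name): name is "side" or "top" or "wrist"; returns a dict with "frame" (480x640x3 uint8, red, green, blue), "vertical_fov" (degrees; the focal length in pixels is half the picture's height over the tangent of half this angle, whatever the lens; pixels are square), "cx", "cy" (the principal point, pixels), "extrinsics" (4x4, takes a point from camera to world coordinates); the wrist camera has in their place "T_tool_cam" (4x4, takes a point from camera to tool coordinates, whose origin is the TCP and whose axes are the flange's). Camera axes: x right, y up, looking along -z (the intrinsics and any distortion apply to the point x, -y, -z); pixel columns grow to the right and rows downward; lengths in m; the calibration is good to about 2 mm. A picture is of the moment at which its call begins: read the wrist's pose just before it. There is no depth.
A pose or a line that the arm cannot do raises MotionError and nothing moves.
- finish_job(): hands the job in, once; it reports no verdict.
The state is a dict: "time_s": time; "qpos": joint angles; "qvel": joint speeds; "joint_torque": joint torques, N m; "eef_pos": TCP position; "tool_rot": TCP orientation; "force": force on the tool from outside, world axes, zero at the start; "wrist_torque": the same for the moment, N m; "gripper_width": finger opening in m.
Only numpy, scipy, OpenCV 4.12 (cv2) and the standard library are available. Lean on these libraries where they do the work, as an engineer would, in place of code of your own. Each camera call takes 0.05 s, during which the arm holds its last target. There are 200 camera calls.

## Task

Get the tipped-over blood tube on ice: using the scoop, carry at least three ice cubes from the tub into the steel pan without handling any ice with the gripper or spilling any, and lay the scoop back flat in its drip tray. Then pick the lying tube off the turntable and lay it inside the pan with the ice, lowering it in rather than dropping it. Leave the other things on the bench where they are.

Things in the scene. Friction and masses are not known exactly. Their poses are not given: they have to be found in the camera images.
- scoop: loose slippery aluminium scoop, 120 g, flat in the drip tray at first. Origin: centre of bowl underside; x out of the mouth, z up. Bowl 74 mm wide (y), from x = -38 (back wall) to the thin lip at x = 40; floor 3 mm; walls 36 mm tall at the back, cut down towards the lip. Handle: black level bar along x from -40 to -126, 18 mm wide (y), 60 to 84 mm above the underside
- scoop_grip (a point): centre of the scoop's handle, at x = -85, z = 72 mm in the scoop's frame, same axes as the scoop
- scoop_lip (a point): middle of the scoop's front lip, at its underside (x = 40, z = 0 mm), same axes as the scoop
- drip_tray: fixed shallow white tray, the scoop's resting place: 130 (x) by 120 (y) mm, 14 mm tall, walls 4 mm, inner floor 4 mm above the bench; origin under its centre. It holds the scoop's bowl, the handle sticks out over its edge
- ice_tub: fixed grey insulated tub of ice cubes, 220 (x) by 112 (y) mm, walls 10 mm; inside 200 by 92 mm, floor 20 mm and rim 62 mm above the bench; origin under its centre. At the start the cubes lie in its +x half, the -x half is empty
- pan: fixed empty round steel pan, 148 mm across, walls 4 mm, inside 140 mm across, inner floor 4 mm and rim 48 mm above the bench; origin under its centre
- pan_mid (a point): point on the pan's axis, 20 mm above the bench
- turntable: round tray, 210 mm across, that spins freely about its vertical axis; origin under its centre on the bench. Its top is 32 mm above the bench, its thin rim rises to 38 mm. Two capped vials (24 mm across, 44 mm tall) are fixed on it at x = -32 and +32, y = -62 mm; the tipped tube lies in its +y half
- tube: loose capped blood tube lying on its side on the turntable, 86 mm long, 16 g. Origin: on its axis at mid-length; x runs along it from cap to foot. Body 15 mm thick, eight-sided cap 17 mm thick from x = -42 to -24 mm
- tube_cap (a point): the centre of the tube's cap end (x = -42 mm)
- tube_foot (a point): near the tube's round foot (x = +42 mm)
- ice0: loose ice cube, 24 mm with rounded edges, 14 g, slippery; origin at its centre
- ice1: loose ice cube, 24 mm with rounded edges, 14 g, slippery; origin at its centre
- ice2: loose ice cube, 24 mm with rounded edges, 14 g, slippery; origin at its centre
- ice3: loose ice cube, 24 mm with rounded edges, 14 g, slippery; origin at its centre
- ice4: loose ice cube, 24 mm with rounded edges, 14 g, slippery; origin at its centre
- ice5: loose ice cube, 24 mm with rounded edges, 14 g, slippery; origin at its centre
- pen: bystander: ballpoint pen, 135 mm long, 9 mm thick, lying on the bench; origin under its middle
- specimen_cup: bystander: open plastic cup, 56 mm across, 60 mm tall; origin under its centre
- saline: bystander: small capped bottle, 44 mm across, 100 mm tall; origin under its centre
- tape_roll: bystander: roll of tape lying flat, 60 mm across, 25 mm tall; origin under its centre
Not all that is in view belongs to the job. Leave any blue, green or orange look-alike of the ice4 alone.

How it is judged:
By the outcome, as a careful person would: the job done as asked, in the order asked, and still so for the second after the job is handed in, with the robot touching nothing.
It also fails if it takes over 72 s, if anything falls off the work surface, if the arm or the gripper's body presses on something with over 40 N, if the wrist force passes 120 N, or if a joint passes its speed limit or range.

## Working session

There is one attempt and no reset: what is moved stays moved. The work goes in short steps, each a Python script; the robot and the scene stay as the last script left them, time stands still between calls to the robot, and variables do not carry over. Pictures are saved under pics/ and viewed, about 8 in all and at most 12, crops included, and the job is handed in when it is done.

```bash
ls; mkdir -p pics
python3 - <<'E'
from bench import *
import cv2,numpy as np
np.set_printoptions(precision=4,suppress=True)
for n in ("top","side"):
    c=camera(n); cv2.imwrite(f"pics/{n}0.png",c["frame"][:,:,::-1])
    print(n,{k:v for k,v in c.items() if k!="frame"})
s=get_state(); print(s)
print(camera("wrist")["T_tool_cam"])
E
```

```text
pics
top {'vertical_fov': 57.81469057310065, 'cx': 311.51555145350756, 'cy': 242.46552863493278, 'extrinsics': array([[-0.0187,  0.9837, -0.1789,  0.4244],
       [-0.9998, -0.0166,  0.0131, -0.043 ],
       [ 0.0099,  0.1791,  0.9838,  1.0186],
       [ 0.    ,  0.    ,  0.    ,  1.    ]])}
side {'vertical_fov': 51.67891250261164, 'cx': 320.6458199773671, 'cy': 239.76104644594812, 'extrinsics': array([[ 0.839 ,  0.4178, -0.3486,  0.2556],
       [-0.544 ,  0.6566, -0.5225, -0.535 ],
       [ 0.0105,  0.628 ,  0.7782,  0.8086],
       [ 0.    ,  0.    ,  0.    ,  1.    ]])}
{'time_s': 0.1, 'qpos': array([ 1.1933,  0.3117,  0.014 ,  1.5129, -0.0044,  1.3192, -0.0272]), 'qvel': array([ 0.0008, -0.002 ,  0.0009, -0.0051,  0.0001, -0.0006, -0.0007]), 'joint_torque': array([  0.0006, -38.0852,   0.1463, -23.1241,   0.0122,   0.0081,
         0.    ]), 'eef_pos': array([ 0.181 , -0.5187,  0.2303]), 'tool_rot': array([-0.0011,  0.9859,  0.1671, -0.0002]), 'force': array([ 0.3949, -0.1216,  0.9201]), 'wrist_torque': array([-0.0295,  0.021 ,  0.0045]), 'gripper_width': 0.0855466789067849}
[[-0.0007  0.9444  0.3287  0.084 ]
 [ 1.      0.0007  0.0002  0.0006]
 [-0.0001  0.3287 -0.9444 -0.1423]
 [ 0.      0.      0.      1.    ]]
```

View pics/top0.png

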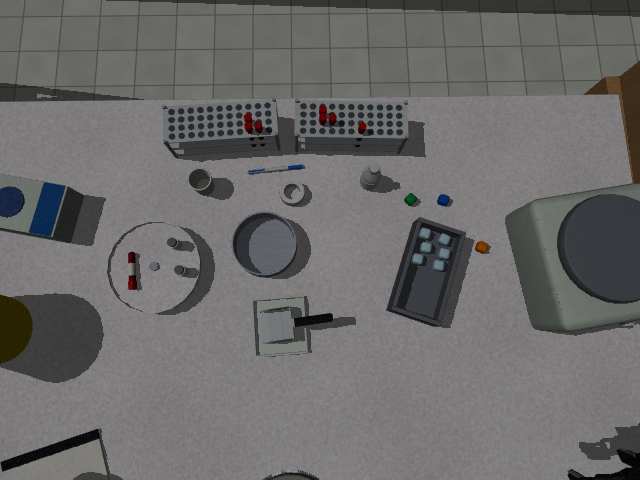

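View pics/side0.png

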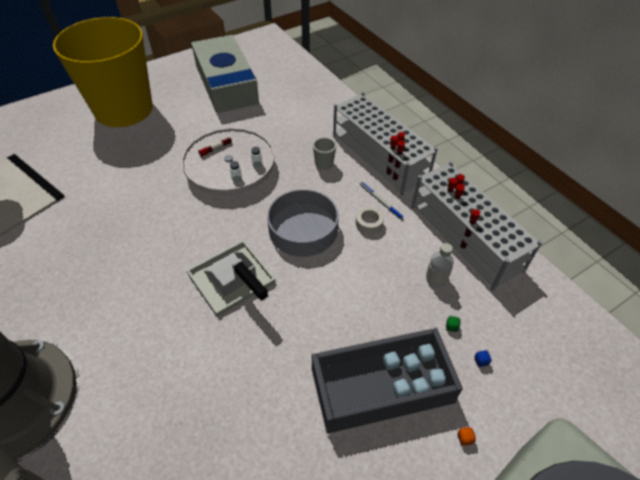

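The top view shows the turntable (154,267) with the lying tube (131,270), the pan (265,245), the tray and scoop (280,325, handle towards 332,318), and the tub (428,272) with pale cubes in its upper half. The side view agrees. Look-alikes:
- **Cubes:** green (410,199), blue (443,200) and orange (482,247) lie outside the tub. The pale ones inside the tub are the ice.
- **Tubes:** red-capped tubes stand in the racks. The only one lying down is on the turntable.

Next I'll measure these and make an enlarged crop to confirm.

```bash
cat > h.py <<'E'
import numpy as np, cv2
np.set_printoptions(precision=4,suppress=True)
def ray(c,uv,T=None):
    T=c["extrinsics"] if T is None else T
    f=240/np.tan(np.radians(c["vertical_fov"])/2)
    d=np.array([(uv[0]-c["cx"])/f,-(uv[1]-c["cy"])/f,-1.])
    return T[:3,3],T[:3,:3]@d
def onz(c,uv,z,T=None):
    o,d=ray(c,uv,T); return o+d*(z-o[2])/d[2]
def pix(c,p,T=None):
    T=c["extrinsics"] if T is None else T
    f=240/np.tan(np.radians(c["vertical_fov"])/2)
    q=T[:3,:3].T@(np.asarray(p)-T[:3,3]); return np.array([c["cx"]+f*q[0]/-q[2],c["cy"]-f*q[1]/-q[2]])
def blobs(m,roi,amin=8):
    x0,y0,x1,y1=roi; mm=np.zeros(m.shape,np.uint8); mm[y0:y1,x0:x1]=m[y0:y1,x0:x1]
    cs,_=cv2.findContours(mm,cv2.RETR_EXTERNAL,cv2.CHAIN_APPROX_NONE)
    return sorted([k for k in cs if cv2.contourArea(k)>=amin],key=cv2.contourArea,reverse=True)
E
python3 - <<'E'
from bench import *
from h import *
c=camera("top"); f=c["frame"]; hsv=cv2.cvtColor(f,cv2.COLOR_RGB2HSV); V=hsv[:,:,2];S=hsv[:,:,1];H=hsv[:,:,0]
def crop(x0,y0,w,h): return cv2.resize(f[y0:y0+h,x0:x0+w],(400,300),interpolation=cv2.INTER_CUBIC)
im=np.vstack([np.hstack([crop(100,215,112,84),crop(240,285,112,84)]),np.hstack([crop(380,205,120,90),crop(360,210,140,105)*0+crop(210,200,112,84)])])
cv2.imwrite("pics/crop1.png",im[:,:,::-1])
def rect(name,k,z):
    r=cv2.minAreaRect(k); b=cv2.boxPoints(r); P=np.array([onz(c,p,z)[:2] for p in b])
    print(name,"px",np.array(r[0]),"ctr",P.mean(0),"sides",np.linalg.norm(P[1]-P[0]),np.linalg.norm(P[2]-P[1]),"ang",np.degrees(np.arctan2(*(P[1]-P[0])[::-1])),np.degrees(np.arctan2(*(P[2]-P[1])[::-1])))
for k in blobs((V<45).astype(np.uint8),(285,300,345,340))[:2]: rect("handle",k,.088)
for k in blobs((V<95).astype(np.uint8),(370,205,480,340))[:2]: rect("tub",k,.062)
for k in blobs(((V>130)&(H>80)&(H<110)&(S>25)).astype(np.uint8),(390,215,470,325))[:8]: rect("ice",k,.04)
for k in blobs(((S>120)&((H<8)|(H>172))).astype(np.uint8),(105,220,205,315),3)[:4]: rect("red",k,.04)
e=lambda k:cv2.fitEllipse(k)
for px in [(154,267),(278,323),(428,272),(265,245)]: print(px,f[px[1],px[0]],onz(c,px,.03)[:2])
E
```

```text
handle px [313.06 319.42] ctr [ 0.4287 -0.0556] sides 0.0812381829456844 0.018236537940664214 ang -83.04368475982409 -173.29891853598122
tub px [431.5 273. ] ctr [ 0.5274 -0.3208] sides 0.22785545611960975 0.14859748638674247 ang -19.573261758779275 -108.25859164564609
tub px [476.6539 247.2308] ctr [ 0.5813 -0.4256] sides 0.009028952187400092 0.022703680478060026 ang -83.81688837364051 -177.94875381435804
ice px [416.75 257.75] ctr [ 0.5629 -0.2953] sides 0.01402427910574475 0.015713984160732476 ang -21.507145391744206 -109.83627230767976
ice px [443. 252.] ctr [ 0.5751 -0.3562] sides 0.013778934796364653 0.013912666856542051 ang -90.97718939559019 175.74603585952684
ice px [425. 246.] ctr [ 0.5898 -0.3159] sides 0.013802183436537704 0.013971370181680246 ang -90.96908886600922 176.17232517908562
ice px [443. 238.] ctr [ 0.6077 -0.3586] sides 0.01496783295518286 0.01215264369815411 ang -29.663790010276735 -118.58146665201649
ice px [437.5 264. ] ctr [ 0.5477 -0.3417] sides 0.011421912987189904 0.013770159764828002 ang -90.99326925598653 175.8881339413199
ice px [423.5 232. ] ctr [ 0.6225 -0.3146] sides 0.011569205719084907 0.014135645991894093 ang -90.95002840545942 176.21968899159236
red px [132.  281.5] ctr [0.5202 0.3482] sides 0.01791598703769581 0.029232939933739554 ang -91.01182754855331 -176.95111862506621
red px [131. 257.] ctr [0.5758 0.3535] sides 0.013564243818644576 0.022946290970631954 ang -90.98122445371392 -176.90451111226713
(154, 267) [ 99 100 110] [0.5534 0.304 ]
(278, 323) [115 118 120] [0.4225 0.0221]
(428, 272) [59 58 63] [ 0.5309 -0.3216]
(265, 245) [ 94  97 104] [0.6001 0.0512]
```

View pics/crop1.png

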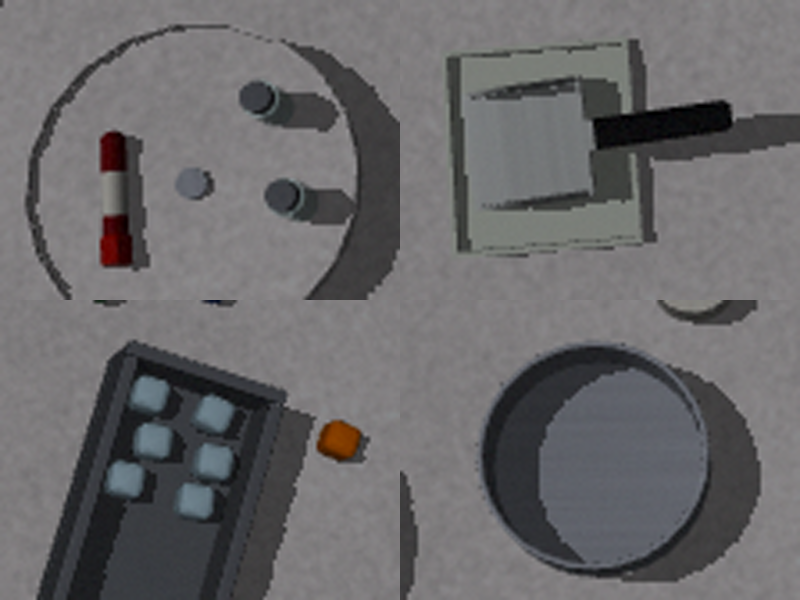

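The crop confirms two things. The tube lies along image columns about 132, with its cap at the lower end (132,285), nearest the robot. The six pale cubes are in the tub's far half, and the orange cube is outside. I'll take closer wrist views of the tub and scoop.

```bash
cat >> h.py <<'E'
from scipy.spatial.transform import Rotation as Ro
def Rt(yaw,pitch=0):   # degrees; tool x = heading (mouth), pitch>0 = mouth up
    return Ro.from_euler('ZY',[yaw,-pitch],degrees=True).as_matrix()@np.diag([1,-1,-1.])
def Q(yaw,pitch=0): return np.roll(Ro.from_matrix(Rt(yaw,pitch)).as_quat(),1)
def toolT(s):
    T=np.eye(4); T[:3,:3]=Ro.from_quat(np.roll(s["tool_rot"],-1)).as_matrix(); T[:3,3]=s["eef_pos"]; return T
def wrist(camera,get_state,name=None):
    T=toolT(get_state()); c=camera("wrist"); c["extrinsics"]=T@c["T_tool_cam"]
    if name: cv2.imwrite(f"pics/{name}.png",c["frame"][:,:,::-1]); np.savez(f"pics/{name}.npz",**c)
    return c
d=lambda a:np.array([np.cos(np.radians(a)),np.sin(np.radians(a)),0])
E
python3 - <<'E'
from bench import *
from h import *
p=np.array([.531,-.322,.32])+.055*d(-19.5)
goto(p,Q(-19.5)); hold(.2); c=wrist(camera,get_state,"w_tub"); print(c["vertical_fov"],get_state()["time_s"],get_state()["qpos"],get_state()["eef_pos"]-p)
p=np.array([.4287,-.0556,.24])+.0*d(97)
goto(p,Q(97)); hold(.2); c=wrist(camera,get_state,"w_scoop"); print(get_state()["time_s"],get_state()["qpos"])
E
```

```text
60.933726020904565 2.0917 [ 0.5494  0.5802 -0.0922  0.8974  0.0511  1.6659 -1.4357] [-0.0007 -0.0009  0.0001]
3.7667 [ 0.5761  0.0914 -0.5199  1.7727  0.0469  1.2895  0.166 ]
```

View pics/w_tub.png

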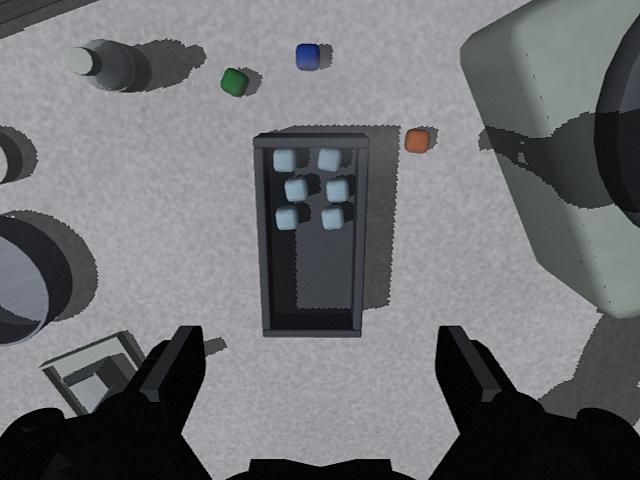

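View pics/w_scoop.png

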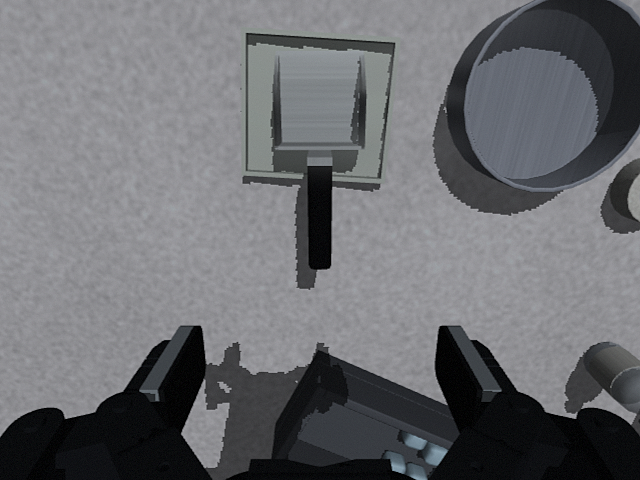

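Run:
```python
from bench import *
from h import *
L=lambda n:dict(np.load(f"pics/{n}.npz"))
def show(n,c,px,z):
    P=np.array([onz(c,p,z)[:2] for p in px]); E=np.roll(P,-1,0)-P
    print(n,"ctr",P.mean(0),"sides",np.linalg.norm(E,axis=1),"ang",np.degrees(np.arctan2(E[:,1],E[:,0])))
    return P
c=L("w_tub"); print("cam",c["extrinsics"][:3,3])
show("tub outer",c,[(254.5,138),(368,138),(361,336),(263.5,336)],.062)
show("tub outer'",c,[(254,133),(368.5,133),(361,336),(263.5,336)],.062)
show("tub inner",c,[(263.5,148),(358.5,148),(352.5,328),(272,328)],.062)
c=L("w_scoop"); print("cam",c["extrinsics"][:3,3])
show("handle",c,[(308.5,166),(331.5,166),(330.5,268),(309.5,268)],.088)
show("tray",c,[(246.5,33.5),(395,43),(381,182),(244,178)],.014)
show("lip",c,[(278,54),(360,54),(360,54),(278,54)],.007)
top=camera("top"); f=top["frame"]
for uv in [(233,244.4),(296.2,244.4),(264.6,211.2)]: print("pan",onz(top,uv,.048)[:2])
# same pan rim from side view extents
a=onz(top,(131.6,252),.040);b=onz(top,(132.5,289.5),.040); print("tube",a,b,(a+b)/2,np.linalg.norm(a-b))
hub=onz(top,(154,266.5),.035);print("hub",hub)
# ice centres in tub from wrist
w=L("w_tub"); fr=w["frame"]; hs=cv2.cvtColor(fr,cv2.COLOR_RGB2HSV)
m=((hs[...,2]>110)&(hs[...,0]>80)&(hs[...,0]<115)&(hs[...,1]>25)).astype(np.uint8)
for k in blobs(m,(264,145,360,330),60):
    r=cv2.minAreaRect(k); print("ice",np.array(r[0]),r[1],onz(w,r[0],.044)[:2])
```

```text
cam [ 0.6614 -0.3707  0.4623]
tub outer ctr [ 0.5318 -0.3159] sides [0.1081 0.2167 0.1099 0.2166] ang [-109.6624  160.4756   70.3005  -19.9943]
tub outer' ctr [ 0.534  -0.3167] sides [0.1086 0.2213 0.1099 0.2212] ang [-109.6616  160.3961   70.3005  -19.9273]
tub inner ctr [ 0.5323 -0.316 ] sides [0.0912 0.197  0.09   0.197 ] ang [-109.664   160.1716   70.3023  -19.4964]
cam [0.4186 0.027  0.3824]
handle ctr [ 0.4285 -0.0547] sides [0.0165 0.0789 0.0164 0.0789] ang [   6.8747  -83.1608 -173.1211   96.9122]
tray ctr [0.4167 0.0183] sides [0.121  0.1142 0.1242 0.1177] ang [   3.5728  -86.0536 -174.8035   92.3959]
lip ctr [0.4132 0.0652] sides [0.0687 0.     0.0687 0.    ] ang [   6.8708    0.     -173.1292    0.    ]
pan [0.5995 0.1219]
pan [ 0.597  -0.0211]
pan [0.6757 0.0505]
tube [0.5873 0.3527 0.04  ] [0.5023 0.3461 0.04  ] [0.5448 0.3494 0.04  ] 0.08525133969961836
hub [0.5539 0.3023 0.035 ]
ice [327.8379 159.473 ] (20.54987335205078, 21.371868133544922) [ 0.607  -0.3603]
ice [283.  160.5] (21.0, 20.0) [ 0.6214 -0.3172]
ice [335.9146 191.2317] (20.098541259765625, 19.65681266784668) [ 0.5735 -0.3574]
ice [294.4865 190.4189] (20.71427345275879, 19.23468017578125) [ 0.5888 -0.3172]
ice [331.2 219.1] (19.597488403320312, 19.473453521728516) [ 0.5468 -0.343 ]
ice [285.5 219.5] (19.0, 19.0) [ 0.5627 -0.2971]
```

Run:
```python
from bench import *
from h import *
L=lambda n:dict(np.load(f"pics/{n}.npz"))
c=L("w_scoop"); t=camera("top")
D=d(97); o0=np.array([.4183,.0282,0])
for n,cc,uv,z,x in [("w back",c,(319,150),.04,-.038),("w lip",c,(319,54),.006,.04),("w rear",c,(320,268.5),.088,-.126),("t lip",t,(259.6,327.5),.006,.04),("t rear",t,(333,317),.088,-.126)]:
    q=onz(cc,uv,z)-x*D; print(n,q[:2],"along",(q-o0)@D)
p=np.array([.4287,-.0562,.056])
servo_line(p+[0,0,.03],Q(97),.2); servo_line(p,None,.08)
gripper_to(0.0,120); s=get_state(); print(s["gripper_width"],s["force"],s["time_s"])
servo_line(p+[0,0,.12],None,.15); hold(.2)
c=wrist(camera,get_state,"w_held"); s=get_state(); print(s["gripper_width"],s["force"],s["time_s"],s["eef_pos"])
# feasibility of the coming poses
C=np.array([.5325,-.316,0]); y=-19.7; D=d(y)
def tcp(org,pit):
    return org+Rt(y,pit)@np.diag([1,-1,-1.])@np.array([-.085,0,.053])
for lx,z,pi in [(-.007,.1,0),(-.007,.02,0),(.098,.02,0),(.095,.03,25),(.06,.15,30)]:
    o=C+D*(lx-.04)+[0,0,z]; print(lx,z,pi,ik(tcp(o,pi),Q(y,pi)))
```

```text
w back [0.4176 0.0281] along -2.6331170247166663e-06
w lip [0.418  0.0256] along -0.002574057914994461
w rear [0.4179 0.0307] along 0.002574572795873615
t lip [0.418  0.0261] along -0.0020952362887788193
t rear [0.4176 0.0273] along -0.0008174905551177185
0.016377279108696845 [-0.809  -0.5116  2.4762] 5.9417
0.0163132940644033 [ 0.5044 -0.135  -1.3157] 7.1417 [ 0.4282 -0.0561  0.1752]
-0.007 0.1 0 [ 0.6768  0.2573 -0.1501  1.7869  0.0427  1.1005 -1.4024]
-0.007 0.02 0 [ 0.6546  0.3504 -0.1266  1.8836  0.0549  0.9109 -1.4127]
0.098 0.02 0 [ 0.5819  0.5293 -0.0943  1.599   0.056   1.016  -1.4437]
0.095 0.03 25 [ 0.6935  0.3486 -0.1291  2.1038 -0.2083  0.2725 -1.1443]
0.06 0.15 30 [ 0.9639  0.0812 -0.353   2.1417 -0.2622  0.4304 -1.0842]
```

View pics/w_held.png

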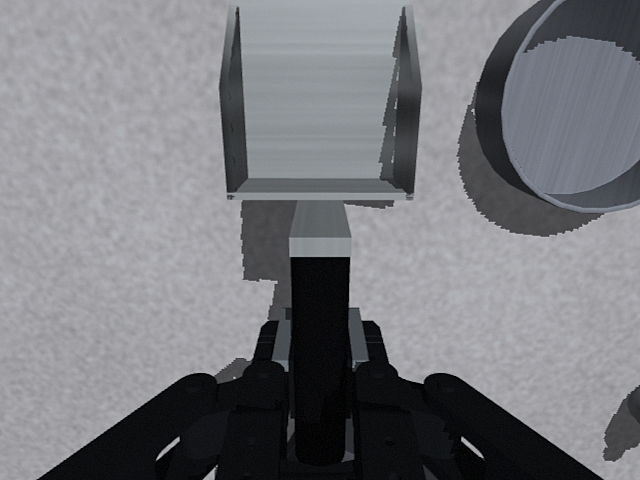

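The scoop is held straight: back edge at (228–413,195), with the handle centred in the jaws. Next I'll dip into the empty half, find the floor by touch and drive into the cubes.

```bash
cat >> h.py <<'E'
C=np.array([.5325,-.316,0]); YT=-19.7
def tcp(lip,yaw,pit):  # TCP for a wanted lip position
    R=Rt(yaw,pit)@np.diag([1,-1,-1.]); return np.asarray(lip)+R@np.array([-.125,0,.053])
def tl(x,z): return C+d(YT)*x+[0,0,z]
E
python3 - <<'E'
from bench import *
from h import *
P=-5
goto(tcp(tl(-.007,.09),YT,P),Q(YT,P))
servo_line(tcp(tl(-.007,.035),YT,P),None,.15)
r=servo_line(tcp(tl(-.007,.008),YT,P),None,.03,4); s=get_state()
z=.008+s["eef_pos"][2]-tcp(tl(-.007,.008),YT,P)[2]; print("contact",r,"lip z",z,s["force"],s["time_s"])
z+=.0007
servo_line(tcp(tl(-.007,z),YT,P),None,.05)
r=servo_line(tcp(tl(.094,z),YT,P),None,.07,30); s=get_state()
print(r,"lip x",.094+(s["eef_pos"]-tcp(tl(.094,z),YT,P))@d(YT),s["force"],s["time_s"])
c=wrist(camera,get_state,"w_in"); t=camera("side")
a=cv2.resize(c["frame"][0:300],(800,375)); b=cv2.resize(t["frame"][310:450,280:580],(480,224))
im=np.zeros((600,800,3),np.uint8); im[:375]=a; im[375:599,:480]=b; cv2.imwrite("pics/in.png",im[:,:,::-1])
print(z)
for yaw in (30,60,80,97,120):
  for pit in (25,-35,-45,-55):
    q=ik(tcp([.598,.045,.05 if pit<0 else .13],yaw,pit),Q(yaw,pit)); print(yaw,pit,None if q is None else np.round(q,2))
E
```

```text
contact True lip z 0.013142015167283194 [0.561  0.2429 1.2126] 9.75
False lip x 0.09310554189139096 [-1.6711  0.7714 -1.9484] 11.5917
0.013842015167283193
30 25 [ 0.71  0.11 -0.5   2.16 -0.43  0.6  -0.51]
30 -35 [-0.03  0.79 -0.31  1.11  0.35  1.88 -1.36]
30 -45 None
30 -55 None
60 25 [ 0.9   0.41 -0.65  1.83 -0.23  0.89 -0.08]
60 -35 [-0.05  0.71 -0.37  1.26  0.6   1.73 -0.99]
60 -45 [-0.17  0.84 -0.34  1.1   0.68  1.92 -1.  ]
60 -55 [-0.39  0.96  0.01  0.93  0.59  2.02 -0.86]
80 25 [ 0.85  0.62 -0.7   1.55 -0.05  1.13  0.09]
80 -35 [-0.05  0.64 -0.42  1.39  0.73  1.58 -0.77]
80 -45 [-0.18  0.73 -0.37  1.31  0.82  1.73 -0.83]
80 -55 [-0.3   0.83 -0.32  1.22  0.89  1.87 -0.86]
97 25 [ 0.75  0.79 -0.74  1.29  0.08  1.34  0.25]
97 -35 [-0.03  0.57 -0.45  1.51  0.83  1.42 -0.59]
97 -45 [-0.18  0.63 -0.39  1.49  0.92  1.54 -0.7 ]
97 -55 [-0.31  0.7  -0.34  1.46  1.01  1.66 -0.78]
120 25 [ 0.55  0.99 -0.78  0.9   0.25  1.65  0.5 ]
120 -35 [ 0.03  0.48 -0.5   1.67  0.93  1.17 -0.33]
120 -45 [-0.14  0.48 -0.42  1.74  1.07  1.24 -0.52]
120 -55 [-0.3   0.53 -0.36  1.78  1.18  1.36 -0.7 ]
```

View pics/in.png

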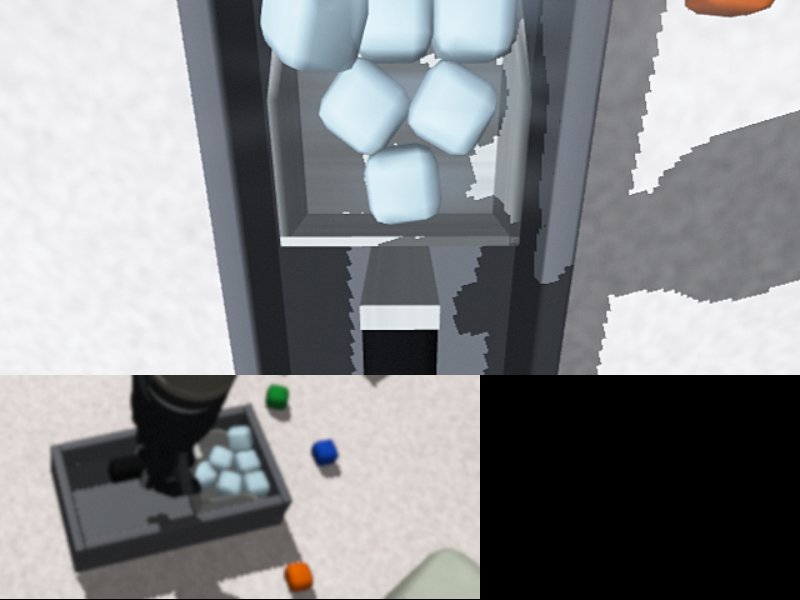

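The wrist picture shows three cubes well inside the bowl (365,105), (452,105) and (402,185), and a far row of three at the lip. The leftmost of these (315,30) is riding high. I'll tilt back, lift, and check before leaving the tub.

Run:
```python
from bench import *
from h import *
for x,z,p,v in [(.090,.022,5,.06),(.082,.040,16,.06),(.075,.060,25,.06),(.055,.135,27,.12)]:
    servo_line(tcp(tl(x,z),YT,p),Q(YT,p),v)
hold(.3); s=get_state(); print(s["force"],s["wrist_torque"],s["time_s"],s["qpos"])
c=wrist(camera,get_state,"w_up"); t=camera("side")
a=cv2.resize(c["frame"][0:300],(800,375)); b=cv2.resize(t["frame"][240:450,280:580],(321,225))
im=np.zeros((600,800,3),np.uint8); im[:375]=a; im[375:600,:321]=b; im[375:600,400:700]=cv2.resize(camera("top")["frame"][200:335,370:550],(300,225)); cv2.imwrite("pics/up.png",im[:,:,::-1])
```

```text
[ 0.191   0.0303 -2.2413] [ 0.2817  0.7962 -0.0215] 13.9833 [ 0.9281  0.1443 -0.3403  2.1312 -0.1676  0.4241 -1.1753]
```

View pics/up.png

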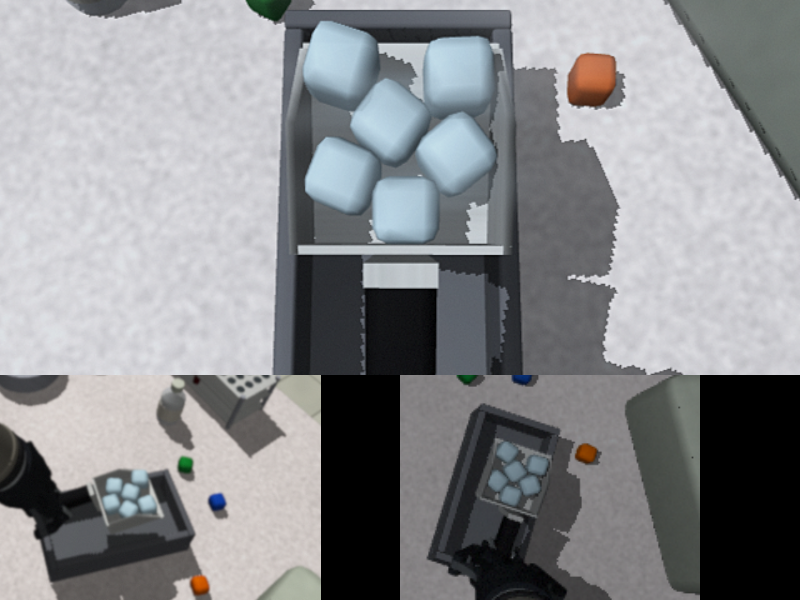

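All six cubes are in the tilted bowl and none are on the bench. I'll carry them level to the pan and pour.

Run:
```python
from bench import *
from h import *
pan=np.array([.600,.0505,0])
servo_line(tcp([.53,-.16,.17],25,27),Q(25,27),.2)
Y=80; L=lambda z,b=-.022: pan+b*d(Y)+[0,0,z]
servo_line(tcp(L(.15),Y,25),Q(Y,25),.2)
for z,p,v in [(.062,4,.12),(.052,-8,.05),(.042,-22,.05),(.036,-36,.06),(.036,-50,.08)]:
    servo_line(tcp(L(z),Y,p),Q(Y,p),v)
hold(.4); s=get_state(); print(s["force"],s["time_s"])
c=wrist(camera,get_state,"w_pour"); t=camera("side")
a=cv2.resize(c["frame"],(533,400)); b=cv2.resize(t["frame"][150:300,220:390],(267,236))
im=np.zeros((400,800,3),np.uint8); im[:,:533]=a; im[:236,533:]=b; cv2.imwrite("pics/pour.png",im[:,:,::-1])
```

```text
[ 0.0332 -0.2759 -1.5409] 20.15
```

View pics/pour.png

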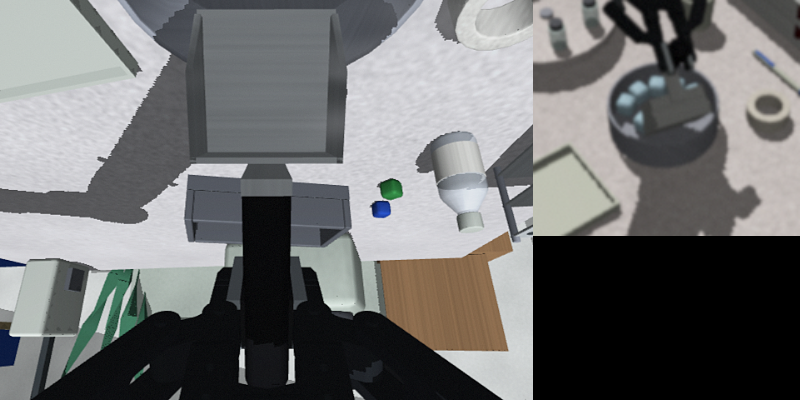

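The bowl is empty and the cubes are in the pan's left half (side crop, 640,95). Nothing is spilled. Now the scoop goes back in its tray.

Run:
```python
from bench import *
from h import *
pan=np.array([.600,.0505,0]); Y=80
servo_line(tcp(pan-.03*d(Y)+[0,0,.14],Y,-45),Q(Y,-45),.2)
p=np.array([.4287,-.0562,.056])
goto(p+[0,0,.09],Q(97)); servo_line(p+[0,0,.025],None,.15); hold(.15)
c=wrist(camera,get_state,"w_pre")
h=dict(np.load("pics/w_held.npz"))
# back edge row of bowl in tool-fixed view now vs. at pickup: bright back wall edge
g0=h["frame"][150:260,300:340].mean((1,2)); g1=c["frame"][150:260,300:340].mean((1,2))
print("row steps",150+np.argsort(-abs(np.diff(g0)))[:4],150+np.argsort(-abs(np.diff(g1)))[:4])
f0=get_state()["force"]
r=servo_line(p+[0,0,-.002],None,.03,4); s=get_state(); print(r,s["eef_pos"]-p,s["force"]-f0,s["time_s"])
print(s["wrist_torque"])
```

```text
row steps [256 199 192 237] [235 196 182 189]
True [-0.0001 -0.0001  0.0076] [ 1.2421 -0.8007  3.1274] 23.1167
[ 0.3148 -0.1873 -0.0763]
```

Run:
```python
from bench import *
from h import *
c=wrist(camera,get_state,"w_now"); t=camera("side")
im=np.zeros((480,800,3),np.uint8); im[:360,:480]=cv2.resize(c["frame"],(480,360)); im[:360,480:]=cv2.resize(t["frame"][220:340,170:277],(320,360)); cv2.imwrite("pics/lay.png",im[:360,:,::-1])
```

```text
(no output)
```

View pics/lay.png

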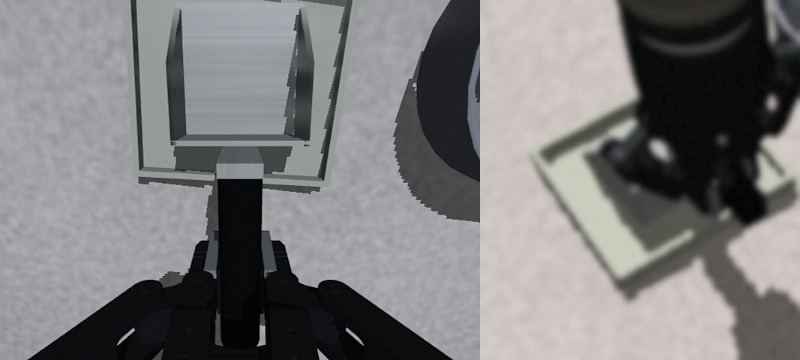

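Run:
```python
from h import *
from scipy.optimize import least_squares
h=dict(np.load("pics/w_held.npz")); n=dict(np.load("pics/w_now.npz")); T=h["T_tool_cam"]
def prow(c,p): return pix(c,p,T)[1]
def tool(sx,sz,dx,dz,th):  # scoop (x,z) -> tool, th>0 nose up about grip
    x,z=sx+.085,sz-.072; X=x*np.cos(th)-z*np.sin(th); Z=x*np.sin(th)+z*np.cos(th)
    return [X+dx,0,-(Z+dz)-.019]
for nm,dx,dz,t in [("nom",0,0,0),("nose-3.5",0,0,-.06),("down5",0,-.005,0)]:
    print(nm,[round(prow(h,tool(*q,dx,dz,t)),1) for q in [(-.04,.084),(-.048,.084),(-.038,.036),(.04,.003)]])
def edges(c):
    g=c["frame"][:,310:332].astype(float).mean((1,2)); dd=np.diff(g); i=np.argsort(-abs(dd))[:10]; return sorted((int(k),int(dd[k])) for k in i)
print(edges(h));print(edges(n))
```

```text
nom [np.float64(245.2), np.float64(270.7), np.float64(200.7), np.float64(-3.0)]
nose-3.5 [np.float64(240.1), np.float64(265.8), np.float64(204.5), np.float64(12.7)]
down5 [np.float64(239.7), np.float64(264.4), np.float64(197.9), np.float64(-0.1)]
[(177, -27), (178, -24), (191, 21), (192, 34), (199, -41), (200, -7), (236, 19), (237, 34), (256, -125), (257, -17)]
[(178, -35), (179, -29), (186, 26), (187, 45), (194, -53), (195, -9), (217, 46), (218, 10), (237, -46), (238, -103)]
```

The scoop has slipped in the jaws: about 3° nose-down and 3–6 mm low. I'll compensate by tilting the tool up before laying it flat.

Run:
```python
from bench import *
from h import *
D=d(97); p=np.array([.4287,-.0562,.056])
lip=p+.125*D-[0,0,.053]-.0025*D+[0,0,.0057]   # nominal-grip lip that brings the real one home
s=get_state(); servo_line(s["eef_pos"]+[0,0,.008],None,.1)
q=Q(97,3.3)
# orient about scoop grip point: nominal TCP for pitch 0 then rotated about grasp point (19 mm behind TCP)
def T(z): 
    g=p-.0025*D+[0,0,.019+z]; return g-Rt(97,3.3)@np.array([0,0,-.019])
servo_line(T(.016),q,.1); hold(.15); f0=get_state()["force"].copy(); m0=get_state()["wrist_torque"].copy()
r=servo_line(T(-.002),q,.03,4); hold(.1); s=get_state()
print(r,s["eef_pos"]-T(0),s["force"]-f0,s["wrist_torque"]-m0,s["time_s"])
c=wrist(camera,get_state,"w_now2")
def edges(c):
    g=c["frame"][:,310:332].astype(float).mean((1,2)); dd=np.diff(g); i=np.argsort(-abs(dd))[:10]; return sorted((int(k),int(dd[k])) for k in i)
print(edges(c))
```

```text
True [-0.0003  0.     -0.002 ] [0.0748 0.5802 3.209 ] [ 0.3138 -0.2518 -0.0725] 24.5583
[(176, -40), (185, 27), (186, 28), (193, -42), (218, 11), (219, 47), (239, -123), (240, -17), (465, 16), (466, -16)]
```

Run:
```python
from bench import *
from h import *
gripper_to(0.04); hold(.1); gripper_to(.085); s=get_state()
servo_line(s["eef_pos"]+[0,0,.06],None,.15)
goto(np.array([.4287,-.0556,.24]),Q(97)); hold(.2); c=wrist(camera,get_state,"w_scoop2"); print(get_state()["time_s"])
a=dict(np.load("pics/w_scoop.npz"))["frame"]; b=c["frame"]
im=np.hstack([cv2.resize(x[20:290,200:420],(400,491),interpolation=cv2.INTER_CUBIC) for x in (a,b)])
cv2.imwrite("pics/cmp.png",im[:,:,::-1])
```

```text
26.95
```

View pics/cmp.png

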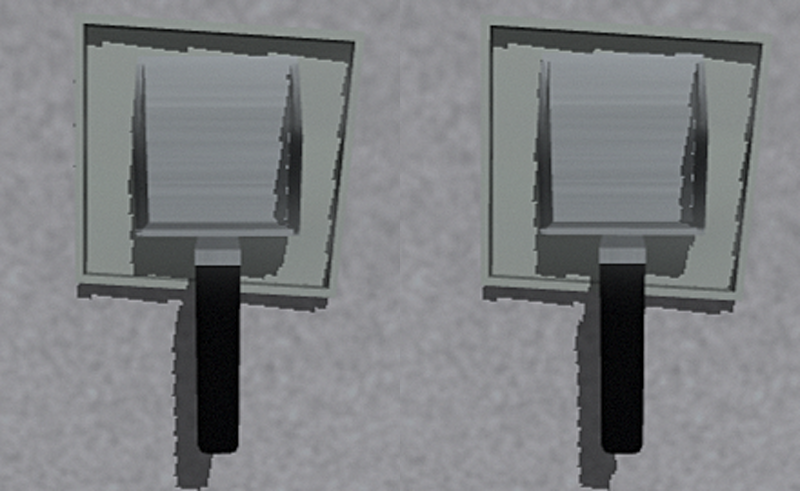

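The right half (now) matches the left half (start): the scoop is flat in its tray. Next I'll measure the cubes in the pan and the tube numerically.

Run:
```python
from bench import *
from h import *
for y in (184.4,4.4,-175.6):
    for p in ([.5448,.3494,.2],[.5448,.3494,.034],[.597,.02,.03]): print(y,p,ik(p,Q(y)))
p=np.array([.5448,.3494,.20]); 
goto(p+np.array([0,0,0]),Q(184.4)); hold(.2); c=wrist(camera,get_state,"w_tube"); t=camera("top"); print(get_state()["time_s"])
cv2.imwrite("pics/top2.png",t["frame"][:,:,::-1])
def ice(f,roi,amin):
    hs=cv2.cvtColor(f,cv2.COLOR_RGB2HSV); m=((hs[...,2]>110)&(hs[...,0]>85)&(hs[...,0]<110)&(hs[...,1]>40)).astype(np.uint8)
    for k in blobs(m,roi,amin): r=cv2.minAreaRect(k); print("ice px",np.array(r[0]),np.array(r[1]),onz(t,r[0],.026)[:2],cv2.boundingRect(k))
ice(t["frame"],(228,205,302,285),8)
hs=cv2.cvtColor(c["frame"],cv2.COLOR_RGB2HSV); m=((hs[...,1]>120)&((hs[...,0]<8)|(hs[...,0]>172))).astype(np.uint8)
ks=blobs(m,(100,0,540,480),60); P=np.vstack(ks)
for k in ks: print("red",cv2.minAreaRect(k))
r=cv2.minAreaRect(P); b=cv2.boxPoints(r); W=np.array([onz(c,q,.040)[:2] for q in b]); print("tube",W.mean(0),np.linalg.norm(W-np.roll(W,-1,0),axis=1),np.degrees(np.arctan2(*(W-np.roll(W,-1,0))[:,::-1].T)))
```

```text
184.4 [0.5448, 0.3494, 0.2] [-0.1558  0.6449 -0.776   1.2429  0.4398  1.4214  0.7568]
184.4 [0.5448, 0.3494, 0.034] [-0.1964  0.7676 -0.6562  1.4454  0.4961  1.0974  0.7032]
184.4 [0.597, 0.02, 0.03] [ 0.3115  0.6557 -0.5512  1.6081  0.3919  0.9901  1.2826]
4.4 [0.5448, 0.3494, 0.2] [-0.3216  0.5725 -0.4601  1.2509  0.2479  1.3731 -2.2599]
4.4 [0.5448, 0.3494, 0.034] [-0.3709  0.6987 -0.3572  1.4535  0.2644  1.0369 -2.2801]
4.4 [0.597, 0.02, 0.03] [ 0.0866  0.5976 -0.2138  1.6178  0.1481  0.9421 -1.6725]
-175.6 [0.5448, 0.3494, 0.2] [-0.1558  0.6449 -0.776   1.2429  0.4398  1.4214  0.7568]
-175.6 [0.5448, 0.3494, 0.034] [-0.1964  0.7676 -0.6562  1.4454  0.4961  1.0974  0.7032]
-175.6 [0.597, 0.02, 0.03] [ 0.3115  0.6557 -0.5512  1.6081  0.3919  0.9901  1.2826]
28.8083
ice px [261.2206 255.3676] [8.4034 8.5749] [0.5766 0.0603] (257, 251, 10, 11)
ice px [244.2308 257.8462] [8.3205 8.3205] [0.5715 0.0994] (239, 253, 11, 11)
ice px [240. 247.] [8. 8.] [0.597  0.1094] (236, 243, 9, 9)
ice px [242. 235.] [7.0711 8.4853] [0.6253 0.105 ] (237, 230, 10, 11)
ice px [248.5 227. ] [7.7782 7.7782] [0.6441 0.0901] (244, 222, 10, 10)
ice px [258.5 221. ] [8. 7.] [0.658  0.0668] (255, 217, 8, 9)
red ((323.0, 186.0), (40.0, 22.0), 90.0)
red ((323.9701232910156, 256.3422546386719), (29.469572067260742, 17.345726013183594), 87.39744567871094)
tube [0.5463 0.3493] [0.0162 0.0837 0.0177 0.0837] [ -85.7757 -175.1366   94.2418    3.8498]
```

The tube from the wrist camera (0.546, 0.349, 84 mm long, 4°) agrees with the top view. The cubes sit along the pan's +y wall, so the −y side is free for the tube.

Run:
```python
from bench import *
from h import *
p=np.array([.546,.3493,.034])
gripper_to(.034)
servo_line(p+[0,0,.03],None,.2); r=servo_line(p,None,.05,6); s=get_state(); print("down",r,s["eef_pos"]-p)
gripper_to(0,40); s=get_state(); print("width",s["gripper_width"],s["time_s"]); zg=s["eef_pos"][2]
servo_line(p+[0,0,.12],None,.15)
c=np.array([.606,.019,0])
servo_line(c+[0,0,.14],Q(180),.25); print("width",get_state()["gripper_width"])
servo_line(c+[0,0,.045],None,.15); hold(.1)
zt=zg-.0395+.0115
r=servo_line(c+[0,0,zt-.001],None,.03,3); s=get_state(); print("low",r,s["eef_pos"],zt,s["force"],s["time_s"],s["gripper_width"])
```

```text
down False [ 0.      0.0001 -0.    ]
width 0.013218074852147526 31.25
width 0.013326480037440021
low True [0.6058 0.019  0.0065] 0.006612478990808687 [-0.1572 -0.5123  4.8677] 35.7833 0.013208411092338578
```

Run:
```python
from bench import *
from h import *
gripper_to(.027,20); hold(.1); s=get_state()
servo_line(s["eef_pos"]+[0,0,.10],None,.1)
s=get_state(); servo_line(s["eef_pos"]+[-.02,0,.12],None,.2); hold(.2); w=wrist(camera,get_state,"w_fin")
goto([.35,-.30,.30],Q(20)); hold(.3)
t=camera("top"); sd=camera("side"); print(get_state()["time_s"])
a=cv2.resize(t["frame"][130:370,80:500],(800,457)); 
im=np.zeros((600,800,3),np.uint8); im[:330,:]=cv2.resize(t["frame"][150:355,100:500],(800,330)); im[330:,:360]=cv2.resize(w["frame"],(360,270)); im[330:,360:]=cv2.resize(sd["frame"][110:460,160:500],(440,270)); cv2.imwrite("pics/fin.png",im[:,:,::-1])
hs=cv2.cvtColor(t["frame"],cv2.COLOR_RGB2HSV); m=((hs[...,1]>120)&((hs[...,0]<8)|(hs[...,0]>172))).astype(np.uint8)
P=np.vstack(blobs(m,(228,205,302,285),5)); b=cv2.boxPoints(cv2.minAreaRect(P)); W=np.array([onz(t,q,.013)[:2] for q in b]); print("tube",W.mean(0),np.linalg.norm(W-np.roll(W,-1,0),axis=1))
m=((hs[...,2]>110)&(hs[...,0]>85)&(hs[...,0]<110)&(hs[...,1]>40)).astype(np.uint8)
for k in blobs(m,(228,205,302,285),8): print("ice",onz(t,cv2.minAreaRect(k)[0],.026)[:2])
t0=cv2.imread("pics/top0.png")[:,:,::-1]
df=(cv2.absdiff(t0,t["frame"]).max(2)>40).astype(np.uint8)
for k in blobs(df,(100,90,500,360),15): print("changed",cv2.boundingRect(k))
```

```text
40.3417
tube [0.6064 0.0177] [0.0142 0.0835 0.014  0.0835]
ice [0.5716 0.0998]
ice [0.5766 0.0604]
ice [0.6247 0.1056]
ice [0.5975 0.1101]
ice [0.6447 0.0907]
ice [0.6592 0.0668]
changed (128, 251, 14, 40)
changed (239, 217, 32, 47)
changed (276, 226, 12, 37)
changed (475, 347, 25, 13)
changed (412, 253, 10, 11)
changed (419, 228, 11, 10)
changed (420, 242, 11, 10)
changed (262, 252, 13, 12)
changed (237, 230, 11, 11)
changed (244, 222, 10, 11)
changed (439, 248, 10, 10)
changed (439, 233, 11, 11)
changed (236, 243, 9, 10)
changed (434, 260, 9, 10)
```

View pics/fin.png

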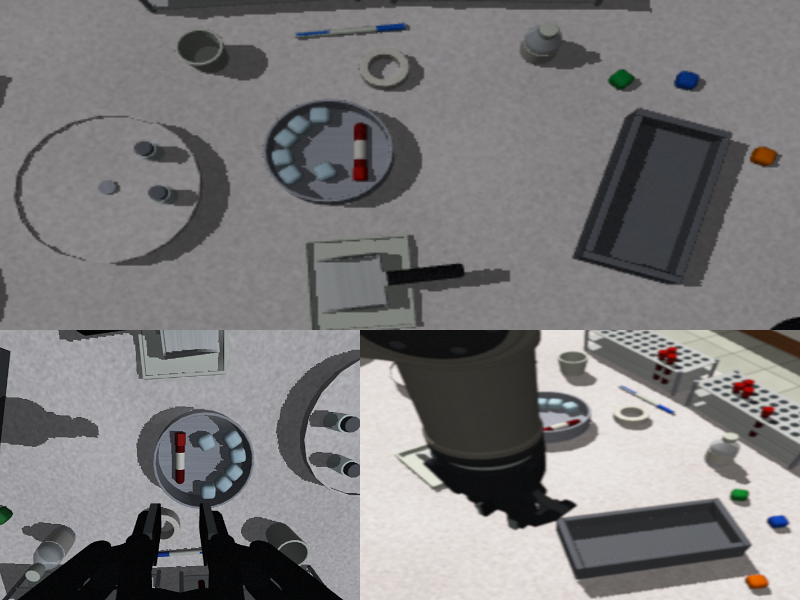

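The final view shows the tube (360,152) lying flat in the pan with all six cubes, the scoop in its tray, and the tub empty. Nothing else has moved: the only changed pixels are the ice, the tube and the arm's own edge.

```bash
python3 -c "
from bench import *
finish_job()"
```

```text
the job is handed in; nothing more can be done
```

I moved all six ice cubes from the tub to the pan with the scoop, put the scoop back flat in its drip tray, then lowered the tube into the pan. I handed the job in after 40.3 s of the 72 s allowed.

**Last checks:**
- **Ice:** six cubes counted in the pan, none in the tub or on the bench. The gripper never touched any.
- **Tube:** it lies flat on the pan's free side at (0.606, 0.018), 84 mm long in the picture (86 mm given). I opened the jaws when it touched at the expected floor height.
- **Bystanders:** comparing the top view before and after, only the ice, the tube and the arm's own edge had changed.

**Disagreements:**
- **Scoop slip:** the scoop slipped in the jaws, so its lip touched the tub floor at a computed 13 mm instead of 20 mm. Later it touched 7.6 mm early over the tray. I tilted the tool about 3° to make up for it, and my slip estimate did not fully match the last contact height. The picture after release matches the starting one apart from a shift of a millimetre or two.
- **Measured sizes:** several came out 3–8% short of those given, so I worked from centres.

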